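Release a pram wheel's hub cap by the catch hidden in its edge notch

TASK

Let the silver hub cap of the pram wheel in the green stand spring up: its release catch lies in a notch, black in black, somewhere in the edge of the black hub ring round the cap. Feel lightly along that edge with a fingertip to find the notch, press the catch inside it until the cap jumps up, then take the hand away. Do not lean on the wheel or lift it out of the stand, and leave everything else on the bench where it is.

Things in the scene. Friction and masses are not known exactly. Their poses are not given: they have to be found in the camera images.
- wheel: Pram wheel lying flat, 240 mm across: grey tyre 36 mm thick, grey spokes, black hub ring. Loose: it only rests by its weight in the four jaws of a green stand (jaws 131 mm from its axis, tops 82 mm above the bench). Origin on its axis half-way through the tyre, 73 mm above the bench; z up. Ring face is 32 mm above the origin, tyre top 18 mm, spokes 7 mm. The wheel's x and y do not tell where the notch is
- hub_face (a point): Centre of the black hub ring, on its level top face (105 mm above the bench). Ring of 66 mm radius, 16 mm thick; the silver cap covers 38 mm radius, 5 mm tall, leaving a bare hard black edge band from 38 to 66 mm. It has ONE notch, at any angle (these axes do not tell it): a gap of 56 degrees, open upward and outward, 54 mm wide at 58 mm radius. Else the edge is smooth. The ring does not turn
- catch (a joint): Swing of the black release catch in the notch, rad: 0 at rest, 0.4 pressed. Its pad, 34 mm wide, slopes from 48 mm radius (10 mm below the ring's face) up to 65 mm (5 mm below); below it the notch is empty for 5 mm more. Pivot at 41 mm radius: pressed, the outer part goes down, 5 mm at 60 mm radius for 0.25 rad, against a spring, about 2 N rising to 6 N. Lets the cap go at about 0.22 rad
- cap (a joint): Height of the sprung hub cap above its latched place, m: 0 latched, 0.009 sprung up (its stop). Once let go it stays up
- screwdriver: bystander, loose: screwdriver with orange handle, lying flat; origin under its middle
- spanner: bystander, loose: steel open-ended spanner, lying flat
- tyre: bystander, loose: spare grey rubber tyre, a loose ring 180 mm across and 30 mm thick, lying flat; origin at its centre on the bench
- oil: bystander, loose: white oil bottle with red cap, 52 mm across, 150 mm tall, standing; origin under its middle
- bearing: bystander, loose: steel ball-bearing ring, 38 mm across, 12 mm tall, beside the wheel; origin under its middle
- axle: bystander, loose: steel axle pin with a head, 118 mm long and 20 mm thick at most, lying beside the wheel; origin under its middle
- nut: bystander, loose: round brass nut, 24 mm across, 13 mm tall, beside the wheel; origin under its middle
- tin: bystander, loose: open steel tin, 72 mm across, 85 mm tall, standing; origin under its middle

How it is judged:
By the outcome, as a careful person would: the job done as asked, in the order asked, and still so for the second after the job is handed in, with the robot touching nothing.
It also fails if it takes over 67 s, if anything falls off the work surface, if the arm or the gripper's body presses on something with over 40 N, if the wrist force passes 120 N, or if a joint passes its speed limit or range.

ROBOT

A 6-joint arm with a two-finger parallel gripper is mounted at the origin on the work surface. World frame = base frame: x ahead of the robot, y to its left, z up, the work surface at z = 0. Lengths are in m, angles in rad, forces in N, time in s.
With the tool pointing down it reaches from about 0.35 to 0.775 m from the base axis. Payload 7.3 kg.
Tool frame: the origin (TCP) lies on the centre line of the jaws, within the pads' length; the fingertips stand 11 mm ahead of it and the grasp point (between the pads) lies 8 mm behind it; y points along the fingers, z is the direction in which the jaws open and shut, and the axes are right-handed (so a half turn about y gives the same grasp; the last joint's range is limited). The gripper opens to 92 mm and grips with 3 to 60 N. Pads are 19 mm wide; open, the fingers measure 130 mm over their backs; the gripper's body (75 mm by 190 mm) begins 47 mm behind the grasp point.
Start: joints at [1.133, 0.342, 1.524, -0, 1.275, -0.146], TCP at [0.151, 0.503, 0.238] pointing down, gripper open.
Joint ranges: [-2.53, 2.53], [-0.77, 2.02], [0.04, 2.7], [-1, 4.14], [0.28, 2.66], [-3.11, 3.11]. Speed limits (rad/s): [2.57, 2.57, 3.14, 3.14, 3.14, 3.14].

INTERFACE

Orientations are given as [roll, pitch, yaw] about the fixed x, y, z axes, in that order (R = Rz(yaw) Ry(pitch) Rx(roll)).
In Python, from cell import robot, cams gives the robot as it stands.
- The arm moves only by the tool apply_moves, never from a script. Its argument "plan" is a list of rows, each a list of 7 numbers: the shift along the tool's x, y, z in m, then the turn, a rotation vector about the tool's x, y, z in degrees, then the gripper command: -1 is fully open, 1 is shut, values between are in proportion. A call has exactly 5 rows; each row is the pose to reach, as a shift and turn from the pose commanded when the call began, along the tool's axes at that moment; what a row does not reach only later rows make up. A row lasts 1/8 s, in which the tool goes at most 62.5 mm and 10.7 degrees, less where a joint would pass 70% of its speed; a pose out of reach is approached as far as the arm can. A call with a gripper value outside its range is refused whole. The fingers move at their own pace and stop on an object; "squeeze" is the grip in N (left out, the last holds). Time passes only in rows, so rows that repeat a pose let the fingers close, or fill a call up. It gives the time, the measured TCP pose, the force and the opening at its end, in the units of the state.
- robot.observe(): the state, without advancing time (a new reading comes with each control period).
- cams.read_camera(name): name is "scene" or "top" or "wrist"; returns the picture (420x560x3 uint8, blue, green, red); there is no depth.
- cams.calibration(name): a dict with "fx", "fy", "cx", "cy" (pixels), "dist" ([k1, k2, p1, p2, k3] as OpenCV has them; the pictures are not rectified), "extrinsics" (4x4, takes a point from world to camera coordinates); the wrist camera has in their place "T_tool_cam" (4x4, takes a point from camera to tool coordinates, whose origin is the TCP and whose axes are the tool frame's). Camera axes: x right, y up, looking along -z (the intrinsics and any distortion apply to the point x, -y, -z); pixel columns grow to the right and rows downward; lengths in m; the calibration is good to about 2 mm. A picture is of the moment at which its call begins: read the wrist's pose just before it. calibration takes no time and is no camera call.
- robot.hand_in(): hands the job in, once; it reports no verdict.
The state is a dict: "time": time; "qpos": joint angles; "qvel": joint speeds; "joint_efforts": joint torques, N m; "tool_pos": TCP position; "tool_rot": TCP orientation; "contact_force": force on the tool from outside, world axes, zero at the start; "torque": the same for the moment, N m; "opening": finger opening in m.
Only numpy, scipy, OpenCV 4.12 (cv2) and the standard library are available. Lean on these libraries where they do the work, as an engineer would, in place of code of your own. Each camera call takes 0.05 s, during which the arm holds its last target. There are 200 camera calls.

## Working session

There is one attempt and no reset: what is moved stays moved. The work goes in short steps, Python scripts to look and compute and a tool call to move; the robot and the scene stay as the last step left them, time stands still between calls to the robot, and variables do not carry over. Pictures are saved under pics/ and viewed, about 8 in all and at most 12, crops included, and the job is handed in when it is done.

Besides the shell and the picture viewer there is one more tool, called by a JSON object that holds its "api" and its "payload", one argument or row to a line. apply_moves: Moves the arm, as the interface text tells. Its arguments: {"type":"object","properties":{"plan":{"type":"array","items":{"type":"array","items":{"type":"number"}}},"squeeze":{"type":"number"}},"required":["plan"]}

```bash
mkdir -p pics; ls
cat > h.py <<'E'
from cell import robot, cams
import numpy as np, cv2
from scipy.spatial.transform import Rotation as R
def ray(name,uv,z,T=None):
    c=cams.calibration(name)
    K=np.array([[c['fx'],0,c['cx']],[0,c['fy'],c['cy']],[0,0,1.]])
    p=cv2.undistortPoints(np.array(uv,float).reshape(-1,1,2),K,np.array(c['dist'],float))[:,0]
    d=np.c_[p[:,0],-p[:,1],-np.ones(len(p))]
    if T is None: T=np.linalg.inv(np.array(c['extrinsics']))
    D=d@T[:3,:3].T; o=T[:3,3]
    return o+D*((z-o[2])/D[:,2])[:,None]
def toolT(s):
    T=np.eye(4); T[:3,:3]=R.from_euler('xyz',s['tool_rot']).as_matrix(); T[:3,3]=s['tool_pos']; return T
E
python3 - <<'E'
from h import *
s=robot.observe(); print({k:np.round(v,4) for k,v in s.items()})
print(toolT(s)[:3,:3].round(3))
a=cams.read_camera('top'); b=cams.read_camera('scene')
cv2.imwrite('pics/top.png',cv2.resize(a,(800,600))); cv2.imwrite('pics/scene.png',cv2.resize(b,(800,600)))
E
```

```text
pics
{'time': np.float64(0.0), 'qpos': array([ 1.133 ,  0.3427,  1.525 , -0.    ,  1.2754, -0.146 ]), 'qvel': array([ 0.001 , -0.0004, -0.0016, -0.0004, -0.0018,  0.0001]), 'joint_efforts': array([-1.00000e-04, -4.31248e+01, -2.44222e+01,  7.17000e-02,
        5.61000e-02, -2.00000e-04]), 'tool_pos': array([0.1508, 0.5025, 0.237 ]), 'tool_rot': array([-1.5723e+00,  2.0000e-04, -2.9180e-01]), 'contact_force': array([-0.6445,  0.0498, -0.2973]), 'torque': array([-0.0136, -0.0144, -0.0428]), 'opening': np.float64(0.0914)}
[[ 0.958 -0.001  0.288]
 [-0.288 -0.001  0.958]
 [-0.    -1.    -0.002]]
```

View pics/top.png

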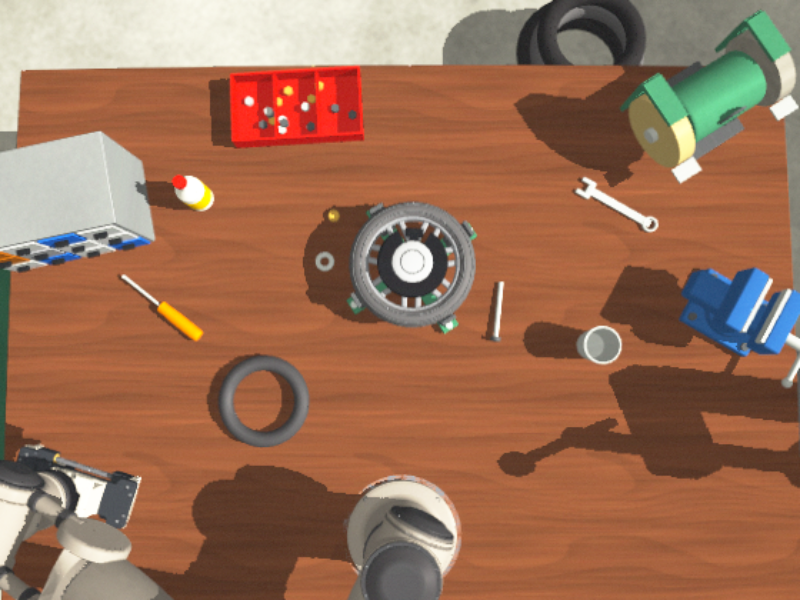

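View pics/scene.png

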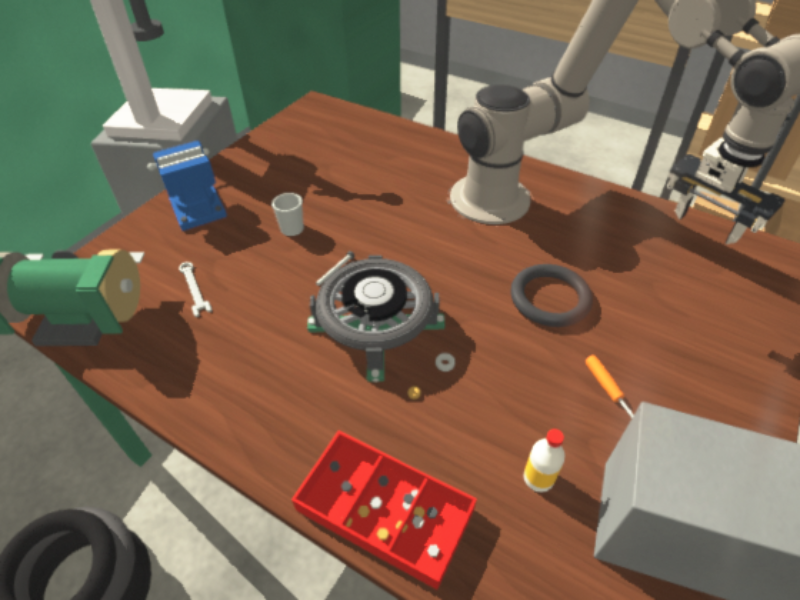

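The top view shows the wheel hub at about (412, 262) in the 800x600 picture, with the nut, bearing and axle beside it. The scene view shows the hub at about (374, 291). Next I'll measure the centre and brighten the black ring in both views.

Run:
```python
from h import *
a=cv2.imread('pics/top.png'); 
k=0.7
print(ray('top',[[412*k,261.5*k]],0.110), ray('scene',[[374*k,290*k]],0.110))
print('tyre l/r/t/b',ray('top',[[352*k,264*k],[475*k,264*k],[412*k,202*k],[412*k,327*k]],0.085).round(3))
a=cams.read_camera('top'); b=cams.read_camera('scene')
def cr(im,u,v):
    c=im[v-42:v+42,u-50:u+50]; c=cv2.resize(c,(400,336),interpolation=cv2.INTER_CUBIC)
    return np.clip(255*(c/255.)**0.45,0,255).astype(np.uint8)
cv2.imwrite('pics/crop.png',np.hstack([cr(a,288,184),cr(b,262,206)]))
```

```text
[[ 0.52314301 -0.02059175  0.11      ]] [[ 0.52767716 -0.01910389  0.11      ]]
tyre l/r/t/b [[ 0.522  0.092  0.085]
 [ 0.521 -0.14   0.085]
 [ 0.64  -0.021  0.085]
 [ 0.403 -0.02   0.085]]
```

View pics/crop.png

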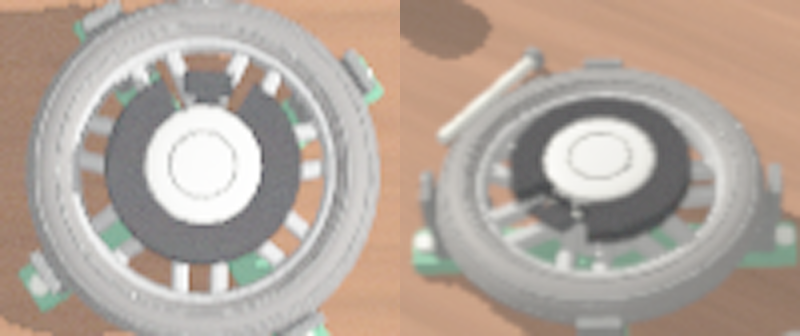

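In the brightened crop the notch and catch are visible. The pad is at about (207, 84) from the hub centre (203, 165), so the notch faces roughly +x, away from the robot. I'll move above it, shut the fingers, take a close look, then confirm by feel.

{"api": "apply_moves", "payload": {
  "plan": [
    [0.045,0,-0.033,0,0,0,0],
    [0.09,0,-0.066,0,0,0,1],
    [0.135,0,-0.099,0,0,0,1],
    [0.18,0,-0.132,0,0,0,1],
    [0.225,0,-0.165,0,0,0,1]
  ],
  "squeeze": 5
}}

```text
time: 0.82
tool_pos: [0.3198, 0.2786, 0.2378]
tool_rot: [-1.57, -0.0, -0.292]
contact_force: [0.3, 0.7, -0.4]
opening: 0.0466
```

{"api": "apply_moves", "payload": {
  "plan": [
    [0.045,0,-0.033,0,0,0,1],
    [0.09,0,-0.066,0,0,0,1],
    [0.135,0,-0.099,0,0,0,1],
    [0.18,0,-0.132,0,0,0,1],
    [0.225,0,-0.165,0,0,0,1]
  ]
}}

```text
time: 1.45
tool_pos: [0.4879, 0.0556, 0.2377]
tool_rot: [-1.57, -0.0, -0.292]
contact_force: [0.9, 0.2, 0.0]
opening: 0.0011
```

{"api": "apply_moves", "payload": {
  "plan": [
    [0.03,0,-0.02,0,-6,0,1],
    [0.06,0,-0.04,0,-12,0,1],
    [0.084,0,-0.058,0,-16.8,0,1],
    [0.084,0,-0.058,0,-16.8,0,1],
    [0.084,0,-0.058,0,-16.8,0,1]
  ]
}}

```text
time: 2.08
tool_pos: [0.5503, -0.0219, 0.2374]
tool_rot: [-1.57, 0.001, 0.0]
contact_force: [0.0, -0.3, 0.5]
opening: 0.0004
```

Run:
```python
from h import *
s=robot.observe(); print({k:np.round(v,4) for k,v in s.items() if k!='joint_efforts'})
T=toolT(s); C=np.array(cams.calibration('wrist')['T_tool_cam']); print(C.round(3)); np.save('T1.npy',T@C)
a=cams.read_camera('wrist')
a=np.clip(255*(a/255.)**0.5,0,255).astype(np.uint8)
cv2.imwrite('pics/w1.png',cv2.resize(a,(800,600)))
```

```text
{'time': np.float64(2.075), 'qpos': array([-1.7920e-01,  3.9010e-01,  1.4522e+00,  4.0000e-04,  1.3004e+00,
       -1.7505e+00]), 'qvel': array([ 0.0119, -0.0113,  0.0055, -0.0007, -0.002 , -0.0012]), 'tool_pos': array([ 0.5503, -0.0219,  0.2374]), 'tool_rot': array([-1.5702e+00,  1.0000e-03,  4.0000e-04]), 'contact_force': array([ 0.0083, -0.2646,  0.5061]), 'torque': array([-0.0049,  0.0318, -0.0394]), 'opening': np.float64(0.0004)}
[[-0.    -0.956 -0.294 -0.08 ]
 [ 0.001  0.294 -0.956 -0.146]
 [ 1.    -0.001  0.001  0.001]
 [ 0.     0.     0.     1.   ]]
```

View pics/w1.png

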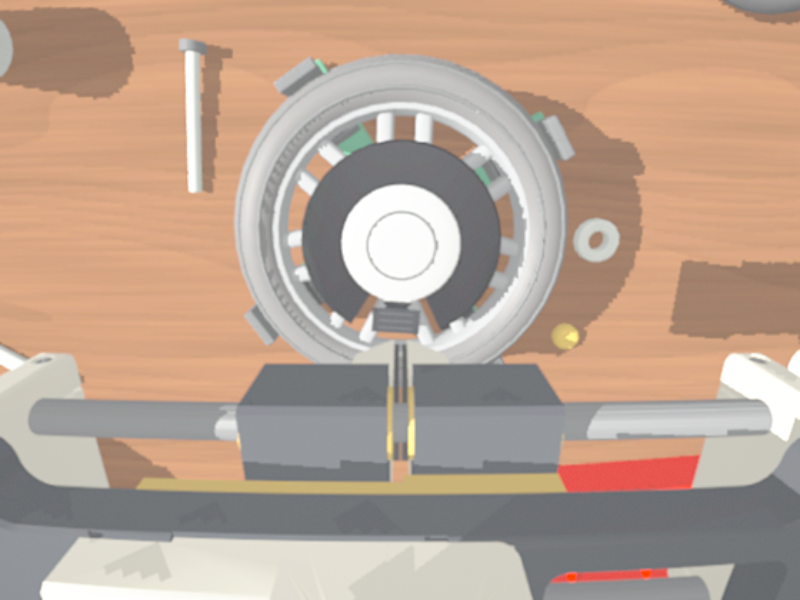

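The wrist view shows the notch at the far side: pad at about (396, 319), cap centre (401, 243), ring corners at about (352, 320) and (437, 327).

Run:
```python
from h import *
T=np.load('T1.npy');k=.7
def p(l,z): return ray('wrist',np.array(l)*k,z,T).round(4)
c=p([[401,243]],.110); print('cap',c)
print('cap edges',p([[342,243],[461,243],[401,184],[401,302]],.110))
print('ring edges l,r,far',p([[302,240],[501,240],[402,139]],.105))
q=p([[352,320],[437,327]],.105);print('corners',q, np.degrees(np.arctan2(q[:,1]-c[0,1],q[:,0]-c[0,0])))
q=p([[396,319]],.098);print('pad',q,np.degrees(np.arctan2(q[:,1]-c[0,1],q[:,0]-c[0,0])))
```

```text
cap [[ 0.5227 -0.0206  0.11  ]]
cap edges [[ 0.5227 -0.0584  0.11  ]
 [ 0.5226  0.0177  0.11  ]
 [ 0.4859 -0.0207  0.11  ]
 [ 0.5624 -0.0206  0.11  ]]
ring edges l,r,far [[ 0.5216 -0.0851  0.105 ]
 [ 0.5215  0.0444  0.105 ]
 [ 0.4592 -0.0201  0.105 ]]
corners [[ 0.5771 -0.0542  0.105 ]
 [ 0.5822  0.0043  0.105 ]] [-31.70142967  22.70869554]
pad [[ 0.579  -0.0241  0.098 ]] [-3.5573266]
```

The centre is about (0.5235, -0.0205) and the notch centre is at about -4° (edges about -32° and +24°). I'll start the feel on the bare ring at +46°, with the fingers turned tangentially.

{"api": "apply_moves", "payload": {
  "plan": [
    [0.003,0.02,0.0085,0,-9.2,0,1],
    [0.005,0.045,0.017,0,-18.4,0,1],
    [0.008,0.07,0.0255,0,-27.6,0,1],
    [0.0105,0.092,0.034,0,-36.8,0,1],
    [0.013,0.107,0.0425,0,-46,0,1]
  ]
}}

```text
time: 2.75
tool_pos: [0.5629, 0.0215, 0.13]
tool_rot: [-1.57, 0.0, 0.81]
contact_force: [-0.1, -0.5, -0.5]
opening: 0.0009
```

{"api": "apply_moves", "payload": {
  "plan": [
    [0,0.003,0,0,0,0,1],
    [0,0.006,0,0,0,0,1],
    [0,0.009,0,0,0,0,1],
    [0,0.0115,0,0,0,0,1],
    [0,0.0115,0,0,0,0,1]
  ]
}}

```text
time: 3.38
tool_pos: [0.5637, 0.02, 0.1192]
tool_rot: [-1.571, -0.0, 0.804]
contact_force: [-0.3, 0.1, 1.1]
opening: 0.0005
```

{"api": "apply_moves", "payload": {
  "plan": [
    [0,0.0005,0,0,0,0,1],
    [0,0.001,0,0,0,0,1],
    [0,0.0015,0,0,0,0,1],
    [0,0.0015,0,0,0,0,1],
    [0,0.0015,0,0,0,0,1]
  ]
}}

```text
time: 4.0
tool_pos: [0.5638, 0.0201, 0.1177]
tool_rot: [-1.571, -0.0, 0.804]
contact_force: [0.1, 0.6, 0.4]
opening: 0.0006
```

{"api": "apply_moves", "payload": {
  "plan": [
    [0,0.0005,0,0,0,0,1],
    [0,0.001,0,0,0,0,1],
    [0,0.001,0,0,0,0,1],
    [0,0.001,0,0,0,0,1],
    [0,0.001,0,0,0,0,1]
  ]
}}

```text
time: 4.62
tool_pos: [0.5638, 0.0201, 0.1167]
tool_rot: [-1.571, -0.0, 0.804]
contact_force: [-0.5, -0.1, 0.7]
opening: 0.0005
```

{"api": "apply_moves", "payload": {
  "plan": [
    [0,0.0003,0,0,0,0,1],
    [0,0.0006,0,0,0,0,1],
    [0,0.0006,0,0,0,0,1],
    [0,0.0006,0,0,0,0,1],
    [0,0.0006,0,0,0,0,1]
  ]
}}

```text
time: 5.25
tool_pos: [0.5638, 0.0202, 0.1162]
tool_rot: [-1.571, -0.0, 0.804]
contact_force: [-0.6, -0.1, 1.9]
opening: 0.0006
```

{"api": "apply_moves", "payload": {
  "plan": [
    [0,0.0002,0,0,0,0,1],
    [0,0.0003,0,0,0,0,1],
    [0,0.0003,0,0,0,0,1],
    [0,0.0003,0,0,0,0,1],
    [0,0.0003,0,0,0,0,1]
  ]
}}

```text
time: 5.88
tool_pos: [0.5638, 0.0201, 0.1162]
tool_rot: [-1.571, -0.0, 0.804]
contact_force: [-1.8, 0.5, 4.4]
opening: 0.0003
```

Contact with the ring face is at TCP z 0.1162, which fits the 105 mm face height with 11 mm fingertips. I'll ease off and slide along the edge towards the notch.

{"api": "apply_moves", "payload": {
  "plan": [
    [0,-0.0002,0,0,0,0,1],
    [-0.0001,-0.0002,-0.0035,0,3.5,0,1],
    [-0.0004,-0.0002,-0.007,0,7,0,1],
    [-0.0009,-0.0002,-0.0099,0,10,0,1],
    [-0.0009,-0.0002,-0.0099,0,10,0,1]
  ]
}}

```text
time: 6.5
tool_pos: [0.5702, 0.0131, 0.1162]
tool_rot: [-1.57, -0.0, 0.629]
contact_force: [-1.2, 1.9, 4.2]
opening: 0.0005
```

{"api": "apply_moves", "payload": {
  "plan": [
    [-0.0001,0,-0.0035,0,3.5,0,1],
    [-0.0004,0,-0.007,0,7,0,1],
    [-0.0009,0,-0.0099,0,10,0,1],
    [-0.0009,0,-0.0099,0,10,0,1],
    [-0.0009,0,-0.0099,0,10,0,1]
  ]
}}

```text
time: 7.12
tool_pos: [0.5755, 0.0045, 0.1162]
tool_rot: [-1.571, -0.001, 0.456]
contact_force: [-0.9, 3.2, 5.1]
opening: 0.0005
```

{"api": "apply_moves", "payload": {
  "plan": [
    [-0.0001,0,-0.0035,0,3.5,0,1],
    [-0.0004,0,-0.007,0,7,0,1],
    [-0.0009,0,-0.0099,0,10,0,1],
    [-0.0009,0,-0.0099,0,10,0,1],
    [-0.0009,0,-0.0099,0,10,0,1]
  ]
}}

```text
time: 7.75
tool_pos: [0.5788, -0.0053, 0.1156]
tool_rot: [-1.571, 0.0, 0.282]
contact_force: [0.7, 0.1, -0.3]
opening: 0.0006
```

{"api": "apply_moves", "payload": {
  "plan": [
    [-0.0001,0,-0.0035,0,3.5,0,1],
    [-0.0004,0,-0.007,0,7,0,1],
    [-0.0009,0,-0.0099,0,10,0,1],
    [-0.0009,0,-0.0099,0,10,0,1],
    [-0.0009,0,-0.0099,0,10,0,1]
  ]
}}

```text
time: 8.38
tool_pos: [0.5808, -0.0148, 0.1159]
tool_rot: [-1.571, 0.0, 0.108]
contact_force: [-0.3, 0.3, 0.8]
opening: 0.0005
```

{"api": "apply_moves", "payload": {
  "plan": [
    [-0.0001,0,-0.0035,0,3.5,0,1],
    [-0.0004,0,-0.007,0,7,0,1],
    [-0.0009,0,-0.0099,0,10,0,1],
    [-0.0009,0,-0.0099,0,10,0,1],
    [-0.0009,0,-0.0099,0,10,0,1]
  ]
}}

```text
time: 9.0
tool_pos: [0.5809, -0.0247, 0.116]
tool_rot: [-1.571, 0.0, -0.067]
contact_force: [0.1, 0.2, 0.1]
opening: 0.0006
```

The force dropped from 5 N to zero as the finger passed about +16°, so the notch is found, and the hand is now over its centre at -4°. I'll move 2.5 mm outward and press down in small steps.

{"api": "apply_moves", "payload": {
  "plan": [
    [0.0025,0,0,0,0,0,1],
    [0.0025,0.0015,0,0,0,0,1],
    [0.0025,0.003,0,0,0,0,1],
    [0.0025,0.0045,0,0,0,0,1],
    [0.0025,0.0045,0,0,0,0,1]
  ]
}}

```text
time: 9.62
tool_pos: [0.5833, -0.0251, 0.1113]
tool_rot: [-1.571, 0.0, -0.068]
contact_force: [0.1, 0.8, -0.1]
opening: 0.0008
```

{"api": "apply_moves", "payload": {
  "plan": [
    [0,0.001,0,0,0,0,1],
    [0,0.002,0,0,0,0,1],
    [0,0.002,0,0,0,0,1],
    [0,0.002,0,0,0,0,1],
    [0,0.002,0,0,0,0,1]
  ]
}}

```text
time: 10.25
tool_pos: [0.5837, -0.0251, 0.1098]
tool_rot: [-1.571, -0.001, -0.068]
contact_force: [0.0, 1.1, 3.4]
opening: 0.0003
```

The finger is on the catch (3.4 N, inside the notch below the face). I'll press further.

{"api": "apply_moves", "payload": {
  "plan": [
    [0,0.0007,0,0,0,0,1],
    [0,0.0014,0,0,0,0,1],
    [0,0.002,0,0,0,0,1],
    [0,0.002,0,0,0,0,1],
    [0,0.002,0,0,0,0,1]
  ]
}}

```text
time: 10.88
tool_pos: [0.5839, -0.0251, 0.1077]
tool_rot: [-1.571, -0.001, -0.068]
contact_force: [3.5, 0.2, 3.6]
opening: 0.0005
```

{"api": "apply_moves", "payload": {
  "plan": [
    [0,0.0007,0,0,0,0,1],
    [0,0.0014,0,0,0,0,1],
    [0,0.0014,0,0,0,0,1],
    [0,0.0014,0,0,0,0,1],
    [0,0.0014,0,0,0,0,1]
  ]
}}

```text
time: 11.5
tool_pos: [0.5832, -0.0251, 0.106]
tool_rot: [-1.571, 0.001, -0.068]
contact_force: [1.3, -0.8, 4.1]
opening: 0.0007
```

Run:
```python
from h import *
a=cams.read_camera('scene');print(robot.observe()['contact_force'])
f=lambda c:cv2.resize(c[150:260,200:330],(390,330),interpolation=cv2.INTER_CUBIC)
b=cv2.resize(cv2.imread('pics/scene.png'),(560,420))
cv2.imwrite('pics/s2.png',np.hstack([f(b),f(a)]))
```

```text
[ 1.54019595 -0.14284305  4.50477609]
```

View pics/s2.png

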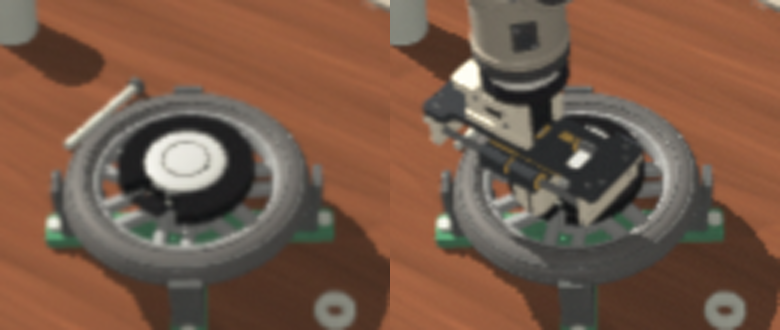

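The scene view shows the hand hiding the cap, with the wheel still level in its jaws. I'll press about 1.3 mm more and check with the wrist camera.

{"api": "apply_moves", "payload": {
  "plan": [
    [0,0.0007,0,0,0,0,1],
    [0,0.0013,0,0,0,0,1],
    [0,0.0013,0,0,0,0,1],
    [0,0.0013,0,0,0,0,1],
    [0,0.0013,0,0,0,0,1]
  ]
}}

```text
time: 12.18
tool_pos: [0.5834, -0.0251, 0.1048]
tool_rot: [-1.571, 0.0, -0.068]
contact_force: [1.4, 0.4, 4.6]
opening: 0.0004
```

Run:
```python
from h import *
a=cams.read_camera('wrist')
cv2.imwrite('pics/w2.png',cv2.resize(a,(700,525)))
```

```text
(no output)
```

View pics/w2.png

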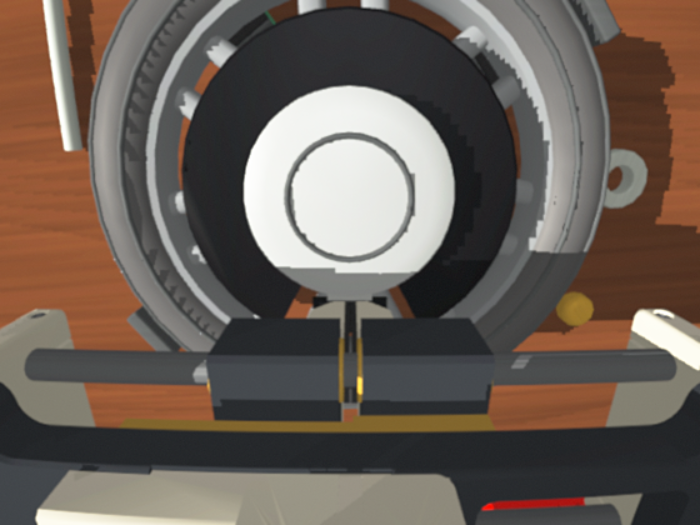

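The wrist view shows the cap 211 px wide against the ring's 332 px, which puts it about 14 mm above the face, so it looks sprung (5 + 9 mm). I'll take the hand straight up and away and check.

{"api": "apply_moves", "payload": {
  "plan": [
    [0,-0.008,0,0,0,0,1],
    [0,-0.03,0,0,0,0,1],
    [0,-0.06,0,0,0,0,1],
    [0,-0.095,0,0,0,0,1],
    [0,-0.13,0,0,0,0,1]
  ]
}}

```text
time: 12.85
tool_pos: [0.5823, -0.0248, 0.2352]
tool_rot: [-1.57, 0.003, -0.068]
contact_force: [0.4, 0.4, -0.1]
opening: 0.0005
```

{"api": "apply_moves", "payload": {
  "plan": [
    [-0.02,0,0.05,0,0,0,1],
    [-0.04,0,0.1,0,0,0,1],
    [-0.06,0,0.15,0,0,0,1],
    [-0.08,0,0.2,0,0,0,1],
    [-0.1,0,0.25,0,0,0,1]
  ]
}}

```text
time: 13.48
tool_pos: [0.4991, 0.2325, 0.2344]
tool_rot: [-1.572, 0.002, -0.068]
contact_force: [0.4, -0.5, 0.8]
opening: 0.0005
```

Run:
```python
from h import *
a=cams.read_camera('scene');t=cams.read_camera('top');print(robot.observe()['contact_force'],robot.observe()['tool_pos'])
f=lambda c:cv2.resize(c[150:260,200:330],(390,330),interpolation=cv2.INTER_CUBIC)
b=cv2.resize(cv2.imread('pics/scene.png'),(560,420));
d=cv2.resize(t[60:300,60:500],(780,425))[:270]
cv2.imwrite('pics/s3.png',np.vstack([np.hstack([f(b),f(a)]),d]))
```

```text
[-0.20048144 -1.35004482  0.36780279] [0.49782773 0.23528313 0.2343344 ]
```

View pics/s3.png

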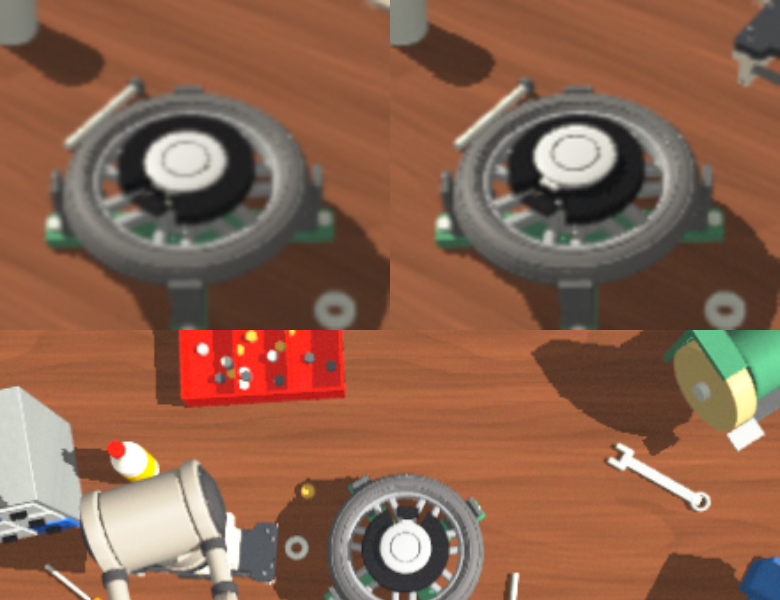

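The before/after pair shows the cap clearly raised, from about row 157 to row 150. The wheel is seated unchanged in its jaws, and the bearing, axle and nut are where they were. I'll let the arm settle and hand in.

{"api": "apply_moves", "payload": {
  "plan": [
    [0,0,0,0,0,0,1],
    [0,0,0,0,0,0,1],
    [0,0,0,0,0,0,1],
    [0,0,0,0,0,0,1],
    [0,0,0,0,0,0,1]
  ]
}}

```text
time: 14.2
tool_pos: [0.5009, 0.2308, 0.2348]
tool_rot: [-1.571, 0.0, -0.069]
contact_force: [0.2, -0.7, -0.0]
opening: 0.0006
```

```bash
python3 -c "
from h import *
print(np.abs(robot.observe()['qvel']).max()); print(robot.hand_in())"
```

```text
0.0064178086844034555
the job is handed in; nothing more can be done
None
```

The hub cap has sprung up, and I handed the job in at about 14 s.

- **Finding the notch:** A brightened picture already showed the notch on the far side of the ring. I confirmed it by feel, sliding the shut fingers along the ring's edge at about 4–5 N. The force fell to about zero inside the notch, centred about -4° from straight ahead.
- **Pressing the catch:** I pressed it about 6 mm down, with an upward force of 3.4–4.6 N, then lifted the hand straight off and moved it aside.
- **Last checks:** Before-and-after scene pictures show the cap clearly raised. The wrist view put its top about 14 mm above the ring face, which fits 5 + 9 mm; the same rough measure read a few millimetres high before pressing. The wheel still sits in its jaws.
- **Bystanders:** The bearing, nut and axle look undisturbed, as do the spanner and oil bottle. The screwdriver, spare tyre and tin were partly or wholly outside the last crops, but the arm did not work near them.
- **At hand-in:** The arm was still, and the force reading was within its noise (under 1 N). No check failed.

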